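Open the loaded board-test fixture

TASK

Two board-test fixtures stand on the bench; through the clear window in the lid you can see that one of them has a circuit board in its nest. On that one, gently press its black release tab down and take the fingers off so that the lid springs up by itself, then gently push the lid all the way back until it rests open against its stop. Leave the empty fixture shut and do not touch or shift the board or move the other things on the bench; grasp nothing.

Things in the scene. Friction and masses are not known exactly. Their poses are not given: they have to be found in the camera images.
- loaded_fixture: the test fixture with the board in it, fixed to the bench: grey base 112 x 125 x 46 mm (x, y, z), origin centre of underside, own -x the tab side, +x the hinge side. Both stand turned sideways, tab to the robot's right, hinge to the left. Nest 80 x 93 mm, floor 30 mm up. Lid: 121 mm wide frame with clear window, 6 mm thick, top 52 mm above the bench, 8 mm round bead along its free edge
- loaded_fixture_pad (a point): centre of the top face of its black press pad. The pad is 38 mm (along the fixture's x) x 44 mm wide, 5 mm thick, sticks out level from the base, its top 35 mm above the bench; 17 mm behind this point (towards the lid) stands the 24 mm wide steel latch post, up to 58 mm above the bench, hooked over the lid edge. Full travel sinks it about 7 mm
- loaded_fixture_tab (a joint): rocking angle of that release tab: 0 up (latched), 0.32 pressed fully down; the latch lets go at about 0.18. A spring returns it; at the pad centre it takes about 2 N to start and 5 N at full travel
- loaded_fixture_edge (a point): middle of the free edge (tab side) of that fixture's lid, at mid thickness; moves with the lid, 105 mm from the hinge axis. The point's axes turn with the lid
- loaded_fixture_hinge (a point): middle of that lid's hinge axis, on the base 50 mm from its centre (own +x) and 49 mm above the bench; the axis runs along the base's own y
- loaded_fixture_lid (a joint): angle of that lid: closed 0, sprung up about 0.65, upright 1.57, against its stop fully open 1.92. Once unlatched a leaf spring lifts it to about 0.65 in half a second and then no longer acts; from there it takes about 1 N at the edge to push it; past upright it falls slowly to the stop and stays
- empty_fixture: the other, identical fixture with an empty nest (bare metal floor in the window); fixed, origin and axes as above. Must stay shut
- empty_fixture_tab (a joint): release tab of the empty fixture, 0 up to 0.32 pressed
- empty_fixture_lid (a joint): lid of the empty fixture: closed 0, sprung up about 0.65, upright 1.57, against its stop fully open 1.92
- board: loose half-round green circuit board 85 x 72 x 12 mm, lying in the nest of its fixture, long side along the fixture's y; origin at the centre of its underside
- stamp: rubber stamp with wooden grip, 27 x 46 x 65 mm, standing between the fixtures; bystander, origin centre of underside
- tin: round white tin, 60 mm across, 22 mm high; bystander, origin centre of underside
- driver: screwdriver with blue handle, 156 mm long (its y), 21 mm thick; bystander, origin centre of underside
- meter: grey multimeter lying flat, 182 x 88 x 56 mm; bystander, origin centre of underside
- tape: roll of amber tape lying flat, 72 mm across, 19 mm high; bystander, origin centre of underside
- bin: black open parts bin, 115 x 79 x 53 mm, near the front right of the fixtures; bystander, origin centre of underside
- dongle: small black plug-in key, 18 x 54 x 9 mm, lying near the front edge of the bench; bystander, origin centre of underside

How it is judged (in metres and radians):
On the way, in this order (a step that is already met when the one before it is completed fails the run):
1. the fingers press the release tab of the fixture with the board while its lid is still down (value of joint loaded_fixture_tab above 0.12 rad and contact force between the fingers and loaded_fixture above 0.5 N and value of joint loaded_fixture_lid below 0.3 rad).
2. the lid has sprung up by itself, the fingers off the fixture (value of joint loaded_fixture_lid between 0.55 and 0.8 rad and contact force between the fingers and loaded_fixture below 0.1 N), for 0.05 s.
At the end, for the whole second after the job is handed in: the lid of the fixture with the board stands open against its stop (over 1.82 rad) and at rest, its release tab has sprung back (under 0.08 rad), the empty fixture's lid is shut (under 0.05 rad), and the board lies flat in its nest, within 12 mm of the fixture's centre (value of joint loaded_fixture_lid above 1.82 rad and velocity of joint loaded_fixture_lid below 0.05 rad/s and value of joint loaded_fixture_tab below 0.08 rad and value of joint empty_fixture_lid below 0.05 rad and horizontal distance between board and loaded_fixture below 0.012 m and z of board in the frame of loaded_fixture below 0.036 m and angle between board's own z axis and vertical below 0.1 rad and linear speed of board below 0.02 m/s); the robot touches nothing.
It fails at once if the empty fixture's release tab is pressed or its lid is opened (value of joint empty_fixture_tab above 0.12 rad or value of joint empty_fixture_lid above 0.1 rad).
It fails at once if the board is touched by the fingers, lifted or shifted out of its place (contact force between the fingers and board above 0.5 N or distance of board from where it was at the start of the episode above 0.012 m).
It fails at once if a bystander on the bench is moved by more than 15 mm or lifted (distance of any of stamp, tin, driver, meter, tape, bin, dongle from where it was at the start of the episode above 0.015 m).
It fails at once if the fixture is pushed with more than 40 N (contact force between the fingers and loaded_fixture above 40 N).
It also fails if it takes over 42 s, if anything falls off the work surface, if the arm or the gripper's body presses on something with over 40 N, if the wrist force passes 120 N, or if a joint passes its speed limit or range.

ROBOT

A 6-joint arm with a two-finger parallel gripper is mounted at the origin on a cart in front of the work surface, level with it; the furniture and walls round the work are solid. World frame = base frame: x ahead of the robot, y to its left, z up, the work surface at z = 0. Lengths are in mm, angles in rad, forces in N, time in s.
With the tool pointing down it reaches from about 275 to 750 mm from the base axis. Payload 10.2 kg.
Tool frame: the origin (TCP) lies midway between the tips of the shut fingers; the grasp point (between the pads) lies grasp_offset behind it (grasp_offset is the distance from the TCP to the grasp point, in mm); x points along the fingers, z is the direction in which the jaws open and shut, and the axes are right-handed (so a half turn about x gives the same grasp; the last joint's range is limited). The gripper opens to 85 mm and grips with 20 to 120 N. Pads are 22 mm wide; open, the fingers measure 114 mm over their backs; the gripper's body (76 mm by 85 mm) begins 54 mm behind the grasp point. The pads swing forward as they close: fully open they stand 13 mm farther back than shut.
Start: joints at [1.022, 0.313, 1.498, -0, 1.331, -0.223], TCP at [168.048, 497.384, 231.294] pointing down, gripper open.
Joint ranges: [-2.94, 2.94], [-0.97, 2.17], [0.19, 2.56], [-1.23, 4.37], [0.02, 3.11], [-2.88, 2.88]. Speed limits (rad/s): [2.39, 2.39, 3.01, 3.14, 3.14, 3.14].

INTERFACE

Orientations are given as a unit quaternion [w, x, y, z].
In Python, from rig import sense, capture, calibration, finish_job, grasp_offset gives the robot as it stands.
- The arm moves only by the shell command python3 -m jog 'ROWS' [FORCE]. ROWS is JSON, a list of rows, each an object with "linear": the shift along the tool's x, y, z scaled (see below), a list of three; "rotation": the turn, a rotation vector about the tool's x, y, z scaled (see below), a list of three; "grip": the finger opening in mm, from 0 to 85.4. A call has 1 to 20 rows; each row is the pose to reach, as a shift and turn from the pose measured when the call began, along the tool's axes at that moment; what a row does not reach only later rows make up. The controller multiplies each number of a shift by 0.3 m and each number of a turn by 0.5 rad. A row lasts 1/12 s, in which the tool goes at most 41.7 mm and 7.16 degrees, less where a joint would pass 70% of its speed; a pose out of reach is approached as far as the arm can. A call with a number of a shift or a turn outside -1 to 1 is refused whole. A call with a gripper value outside its range is refused whole. The fingers move at their own pace and stop on an object; FORCE is the grip in N (left out, the last holds). Time passes only in rows, so rows that repeat a pose let the fingers close. It gives the time, the measured TCP pose, the force and the opening at its end, in the units of the state.
- sense(): the state, without advancing time (a new reading comes with each control period).
- capture(name): name is "scene" or "top"; returns (picture, depth): 400x640x3 uint8, red, green, blue; 400x640 float32, mm along the optical axis (not along the pixel's ray), 0 where there is no reading.
- calibration(name): a dict with "intrinsics" (3x3 intrinsics, pixels), "dist" ([k1, k2, p1, p2, k3] as OpenCV has them; the pictures are not rectified), "world_from_camera" (4x4, takes a point from camera to world coordinates). Camera axes: x right, y up, looking along -z (the intrinsics and any distortion apply to the point x, -y, -z); pixel columns grow to the right and rows downward; lengths in mm; the calibration is good to about 2 mm. A picture is of the moment at which its call begins. calibration takes no time and is no camera call.
- finish_job(): hands the job in, once; it reports no verdict.
The state is a dict: "time_s": time; "joints": joint angles; "dq": joint speeds; "tau": joint torques, N m; "eef_pos": TCP position; "ee_rot": TCP orientation; "force": force on the tool from outside, world axes, zero at the start; "wrist_torque": the same for the moment, N m; "grip_width": opening from 0.0 (shut) to 1.0 (fully open).
Only numpy, scipy, OpenCV 4.12 (cv2) and the standard library are available. Lean on these libraries where they do the work, as an engineer would, in place of code of your own. Each camera call takes 0.05 s, during which the arm holds its last target.

## Working session

There is one attempt and no reset: what is moved stays moved. The work goes in short steps, Python scripts to look and compute and a shell command to move; the robot and the scene stay as the last step left them, time stands still between calls to the robot, and variables do not carry over. Pictures are saved under pics/ and viewed, and the job is handed in when it is done.

```bash
mkdir -p pics; ls; python3 - <<'E'
from rig import sense,capture,calibration,grasp_offset
import cv2,numpy as np
print(grasp_offset, sense())
for n in("scene","top"):
    p,d=capture(n); cv2.imwrite(f"pics/{n}0.png",p[:,:,::-1]); np.savez(f"{n}0.npz",p=p,d=d)
    print(calibration(n))
E
```

```text
pics
18.700000000000003 {'time_s': 0.0, 'joints': array([ 1.02157927e+00,  3.13483590e-01,  1.49843707e+00,  2.24070603e-05,
        1.33100938e+00, -2.23420607e-01]), 'dq': array([ 5.72408351e-04,  7.63150564e-04, -1.88767568e-04,  3.03329906e-04,
       -6.69753995e-04,  9.73637115e-05]), 'tau': array([-1.11328345e-04, -4.12272298e+01, -2.59736717e+01, -2.35697016e-04,
        4.26205239e-03,  1.40092234e-05]), 'eef_pos': array([167.91204786, 497.1525402 , 230.71789781]), 'ee_rot': array([ 0.57403237, -0.41246634,  0.57490971,  0.41211306]), 'force': array([-0.35573026, -0.05539395, -1.44150608]), 'wrist_torque': array([ 0.07467472, -0.02714501,  0.02206128]), 'grip_width': 1.0008869190992598}
{'intrinsics': array([[399.34390304,   0.        , 325.05068711],
       [  0.        , 399.34390304, 197.65968032],
       [  0.        ,   0.        ,   1.        ]]), 'dist': array([0.0127012, 0.       , 0.       , 0.       , 0.       ]), 'world_from_camera': array([[-5.68469325e-01,  4.63794776e-01, -6.79512349e-01,
        -5.88491444e+02],
       [-8.22485109e-01, -3.39457345e-01,  4.56384659e-01,
         7.12232196e+02],
       [-1.89966373e-02,  8.18329467e-01,  5.74435384e-01,
         9.61503165e+02],
       [ 0.00000000e+00,  0.00000000e+00,  0.00000000e+00,
         1.00000000e+00]])}
{'intrinsics': array([[481.98754052,   0.        , 319.52761571],
       [  0.        , 481.98754052, 197.50726383],
       [  0.        ,   0.        ,   1.        ]]), 'dist': array([-0.14674642,  0.        ,  0.        ,  0.        ,  0.        ]), 'world_from_camera': array([[-1.61651379e-02,  9.96532638e-01, -8.16173390e-02,
         3.52958231e+02],
       [-9.99779556e-01, -1.72036033e-02, -1.20363851e-02,
         2.27346053e+01],
       [-1.33987629e-02,  8.14047772e-02,  9.96591057e-01,
         1.70254781e+03],
       [ 0.00000000e+00,  0.00000000e+00,  0.00000000e+00,
         1.00000000e+00]])}
```

View pics/scene0.png

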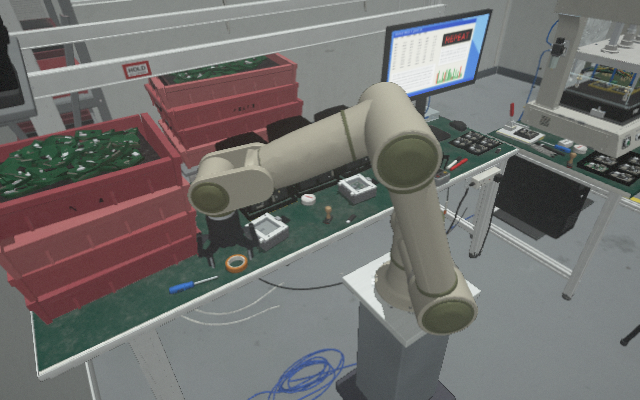

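View pics/top0.png

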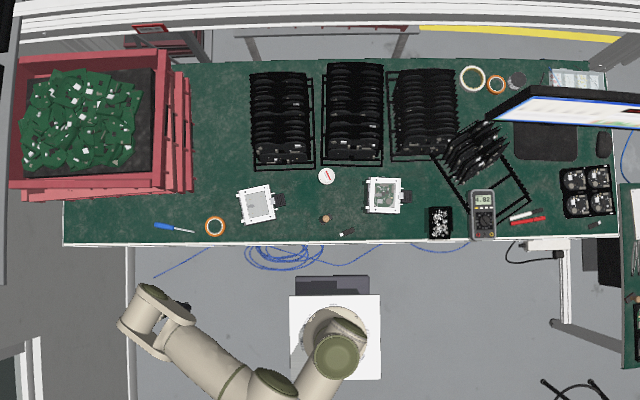

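```bash
python3 - <<'E'
import cv2,numpy as np
p=np.load("top0.npz")["p"][:,:,::-1]
a=cv2.resize(p[165:245,215:315],None,fx=7.9,fy=7.4,interpolation=cv2.INTER_CUBIC) 
b=cv2.resize(p[170:225,350:420],(780,590),interpolation=cv2.INTER_CUBIC)
c=cv2.resize(p[170:230,225:300],(780,590),interpolation=cv2.INTER_CUBIC)
cv2.imwrite("pics/b0.png",b);cv2.imwrite("pics/c0.png",c)
E
```

```text
(no output)
```

View pics/b0.png

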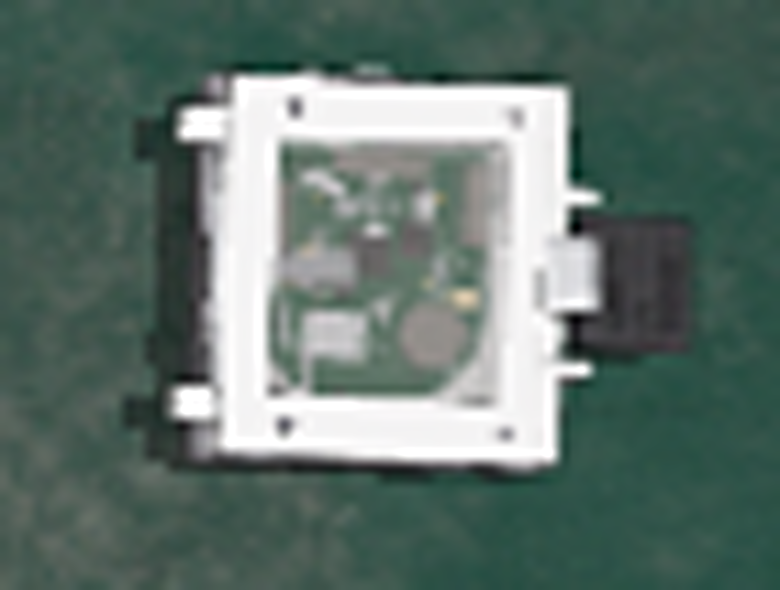

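View pics/c0.png

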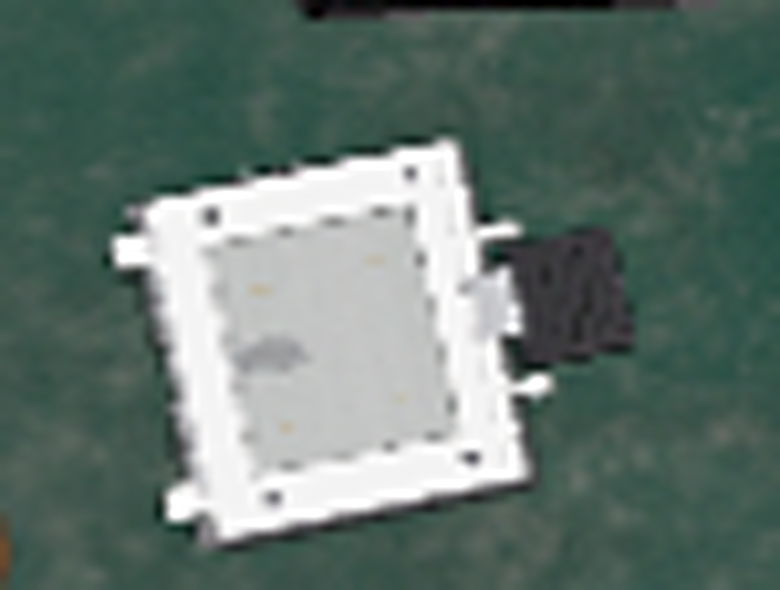

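The right-hand fixture (centre about px 383,195) holds the green board. The left one shows bare metal. Next I measure the loaded fixture.

```bash
cat > h.py <<'E'
import cv2,numpy as np
from rig import calibration
def cast(n,px,z):
    c=calibration(n);u=cv2.undistortPoints(np.float64(px).reshape(-1,1,2),c["intrinsics"],np.array(c["dist"])).reshape(-1,2)
    T=c["world_from_camera"];d=np.c_[u[:,0],-u[:,1],-np.ones(len(u))]@T[:3,:3].T
    o=T[:3,3];return o+d*((z-o[2])/d[:,2])[:,None]
E
python3 - <<'E'
import cv2,numpy as np
from h import cast
q=np.load("top0.npz");p=q["p"];d=q["d"]
def comp(m,box):
    x0,y0,x1,y1=box;mm=np.zeros_like(m);mm[y0:y1,x0:x1]=m[y0:y1,x0:x1]
    n,l,s,c=cv2.connectedComponentsWithStats(mm);k=1+np.argmax(s[1:,4]);return (l==k).astype(np.uint8),s[k]
g=cv2.cvtColor(p,cv2.COLOR_RGB2HSV)
for nm,box,pb in(("loaded",(362,170,410,222),(403,185,416,206)),("empty",(232,175,282,228),(273,190,290,210))):
    w=((g[...,2]>190)&(g[...,1]<40)).astype(np.uint8);w=cv2.morphologyEx(w,cv2.MORPH_OPEN,np.ones((1,1)))
    m,s=comp(w,box);r=cv2.minAreaRect(cv2.findContours(m,0,2)[0][0]);
    c=cast("top",cv2.boxPoints(r),52);print(nm,s,r);print(c.round(1),c.mean(0).round(1),np.linalg.norm(np.diff(c,axis=0),axis=1).round(1))
    ctr=cast("top",[s[:2]+s[2:4]/2],52)
    b=(g[...,2]<80).astype(np.uint8)&(g[...,1]<90).astype(np.uint8);m,s=comp(b,pb)
    k=max(cv2.findContours(m,0,2)[0],key=cv2.contourArea);r=cv2.minAreaRect(k);c=cast("top",cv2.boxPoints(r),35)
    print("pad",s,r);print(c.round(1),c.mean(0).round(1),np.linalg.norm(np.diff(c,axis=0),axis=1).round(1))
    cy,cx=map(int,np.mean(np.argwhere(m),0)); print("depth z",d[cy,cx],cast("top",[[cx,cy]],35))
E
```

```text
loaded [366 177  38  36 642] ((384.5, 194.5), (35.0, 37.0), 90.0)
[[ 556.3 -118.8   52. ]
 [ 554.3 -247.    52. ]
 [ 433.2 -243.3   52. ]
 [ 435.5 -115.8   52. ]] [ 494.8 -181.2   52. ] [128.2 121.1 127.4]
pad [403 190  10  13 114] ((407.5, 196.0), (12.0, 9.0), 90.0)
[[ 510.7 -248.3   35. ]
 [ 510.2 -279.9   35. ]
 [ 468.3 -278.6   35. ]
 [ 468.8 -247.    35. ]] [ 489.5 -263.5   35. ] [31.6 41.9 31.5]
depth z 1670.9069 [[ 489.53189738 -261.68036851   35.        ]]
empty [ 236  185   42   40 1041] ((256.826904296875, 204.13461303710938), (35.10478591918945, 38.04652786254883), 78.69007110595703)
[[517.  336.   52. ]
 [540.6 205.9  52. ]
 [421.3 183.2  52. ]
 [397.5 312.4  52. ]] [469.1 259.4  52. ] [132.2 121.4 131.4]
pad [273 193  13  15 145] ((279.1721496582031, 199.89346313476562), (13.761433601379395, 11.58857536315918), 84.80557250976562)
[[506.1 205.5  35. ]
 [509.1 165.1  35. ]
 [461.2 161.3  35. ]
 [458.2 201.5  35. ]] [483.6 183.4  35. ] [40.5 48.  40.4]
depth z 1671.8247 [[486.74928367 183.91523455  35.        ]]
```

```bash
python3 - <<'E'
import cv2,numpy as np
from h import cast
f=lambda a:np.c_[350+(np.array(a)[:,0]+.5)/11.143-.5,170+(np.array(a)[:,1]+.5)/10.727-.5]
L=cast("top",f([(235,75),(570,88),(556,463),(218,455)]),52)
print("lid TL TR BR BL",L.round(1)); e=L[[0,3]].mean(0),L[[1,2]].mean(0);print(e)
print("angles", np.degrees(np.arctan2(*(L[1]-L[0])[:2])),np.degrees(np.arctan2(*(L[2]-L[3])[:2])), np.degrees(np.arctan2(*(L[0]-L[3])[1::-1])),np.degrees(np.arctan2(*(L[1]-L[2])[1::-1])))
P=cast("top",f([(585,222),(693,220),(691,354),(585,348)]),35);print("pad",P.round(1))
print("post top",cast("top",f([(550,236),(600,240),(598,310),(550,308)]),58).round(1))
print("pegs",cast("top",f([(600,196),(593,370)]),46).round(1))
print("hingelugs",cast("top",f([(178,122),(170,403)]),52).round(1))
E
python3 - <<'E'
import cv2,numpy as np
p=np.load("scene0.npz")["p"][:,:,::-1]
cv2.imwrite("pics/s1.png",cv2.resize(p[160:215,300:390],(800,490),interpolation=cv2.INTER_CUBIC))
E
```

```text
lid TL TR BR BL [[ 557.7 -134.8   52. ]
 [ 551.8 -238.9   52. ]
 [ 431.  -230.9   52. ]
 [ 435.5 -126.5   52. ]]
(array([ 496.56995256, -130.67207006,   52.        ]), array([ 491.39967223, -234.89694002,   52.        ]))
angles -176.75988257007316 -177.55929899660077 -3.885868098749261 -3.7830064965451746
pad [[ 509.9 -244.9   35. ]
 [ 510.  -279.    35. ]
 [ 466.4 -276.9   35. ]
 [ 468.9 -243.7   35. ]]
post top [[ 503.5 -230.2   58. ]
 [ 501.9 -245.7   58. ]
 [ 479.5 -244.4   58. ]
 [ 480.4 -229.6   58. ]]
pegs [[ 517.3 -248.1   46. ]
 [ 461.  -244.2   46. ]]
hingelugs [[ 542.8 -116.8   52. ]
 [ 452.4 -112.1   52. ]]
```

View pics/s1.png

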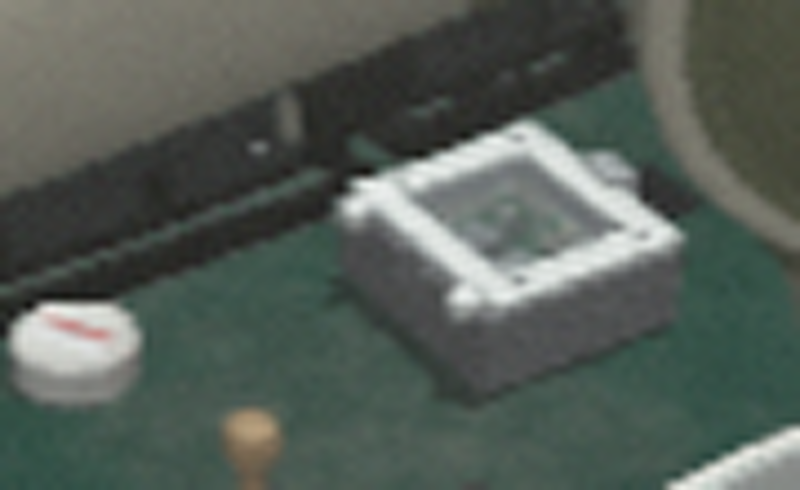

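```bash
cat >> h.py <<'E'
from scipy.spatial.transform import Rotation as R
from rig import sense
FX=np.array([0.058,0.998,0]);FX/=np.linalg.norm(FX);FY=np.array([-FX[1],FX[0],0])
def cur():
    s=sense();w,x,y,z=s["ee_rot"];return np.array(s["eef_pos"]),R.from_quat([x,y,z,w]),s
def goalR(tilt,sgn=1):
    x=np.array([0,0,-1])*np.cos(tilt)+FX*np.sin(tilt); z=sgn*FY; y=np.cross(z,x); return R.from_matrix(np.c_[x,y,z])
def rel(p,Rg):
    p0,R0,s=cur(); print("lin",(R0.inv().apply(np.array(p)-p0)/300).round(3),"rot",((R0.inv()*Rg).as_rotvec()/.5).round(3))
def st():
    p,r,s=cur();print("t",round(s["time_s"],2),"p",p.round(1),"F",s["force"].round(1),"j",s["joints"].round(2),"g",round(s["grip_width"],2),"tx",r.as_matrix()[:,0].round(3),"tz",r.as_matrix()[:,2].round(3))
E
python3 - <<'E'
from h import *
st()
for s in(1,-1): print(s);rel([480,-265,160],goalR(.45,s))
E
```

```text
t 0.1 p [167.9 497.2 230.8] F [ 0.2 -0.2 -0.2] j [ 1.02  0.31  1.5   0.    1.33 -0.22] g 1.0 tx [-0.001 -0.001 -1.   ] tz [ 0.32   0.947 -0.001]
1
lin [ 0.238 -1.799 -2.074] rot [-3.607 -0.827 -0.632]
-1
lin [ 0.238 -1.799 -2.074] rot [ 2.559 -0.588  0.769]
```

```bash
python3 - <<'E'
from h import *
rel([330,290,230],R.from_euler('z',0)*cur()[1]*R.from_rotvec([.4,0,0]))
E
```

```text
lin [ 0.003 -0.733 -0.481] rot [ 0.8 -0.   0. ]
```

```bash
python3 -m jog '[{"linear":[0,-0.04,-0.025],"rotation":[0.05,0,0],"grip":0},{"linear":[0,-0.12,-0.08],"rotation":[0.15,0,0],"grip":0},{"linear":[0,-0.22,-0.145],"rotation":[0.27,0,0],"grip":0},{"linear":[0,-0.32,-0.21],"rotation":[0.39,0,0],"grip":0},{"linear":[0,-0.42,-0.275],"rotation":[0.5,0,0],"grip":0},{"linear":[0,-0.52,-0.34],"rotation":[0.61,0,0],"grip":0},{"linear":[0,-0.62,-0.405],"rotation":[0.71,0,0],"grip":0},{"linear":[0,-0.7,-0.46],"rotation":[0.78,0,0],"grip":0},{"linear":[0,-0.733,-0.481],"rotation":[0.8,0,0],"grip":0}]' 20; python3 - <<'E'
from h import *
st()
rel([420,40,230],cur()[1]*R.from_rotvec([.45,0,0]))
E
```

```text
time_s: 0.85
eef_pos: [331.6, 287.6, 230.7]
ee_rot: [0.645, -0.289, 0.646, 0.288]
force: [0.0, 1.3, -0.3]
grip_width: 0.001
t 0.85 p [331.6 287.6 230.7] F [ 0.   1.3 -0.3] j [ 0.45  0.12  1.74 -0.    1.28 -0.39] g 0.0 tx [-0.001 -0.002 -1.   ] tz [ 0.667  0.745 -0.002]
lin [ 0.004 -0.77  -0.418] rot [ 0.9 -0.   0. ]
```

```bash
python3 -m jog '[{"linear":[0,-0.04,-0.02],"rotation":[0.05,0,0],"grip":0},{"linear":[0,-0.12,-0.065],"rotation":[0.15,0,0],"grip":0},{"linear":[0,-0.22,-0.12],"rotation":[0.27,0,0],"grip":0},{"linear":[0,-0.32,-0.175],"rotation":[0.39,0,0],"grip":0},{"linear":[0,-0.42,-0.23],"rotation":[0.52,0,0],"grip":0},{"linear":[0,-0.52,-0.285],"rotation":[0.65,0,0],"grip":0},{"linear":[0,-0.62,-0.34],"rotation":[0.77,0,0],"grip":0},{"linear":[0,-0.71,-0.39],"rotation":[0.85,0,0],"grip":0},{"linear":[0,-0.77,-0.418],"rotation":[0.9,0,0],"grip":0}]'; python3 - <<'E'
from h import *
st()
rel([480,-220,230],goalR(0.15,-1))
E
```

```text
time_s: 1.6
eef_pos: [420.4, 37.6, 230.9]
ee_rot: [0.693, -0.136, 0.694, 0.135]
force: [-0.4, 0.4, -0.3]
grip_width: 0.001
t 1.6 p [420.4  37.6 230.9] F [-0.4  0.4 -0.3] j [-0.19  0.08  1.78 -0.    1.28 -0.57] g 0.0 tx [-0.001 -0.002 -1.   ] tz [ 0.926  0.377 -0.002]
lin [ 0.005 -0.87  -0.139] rot [ 0.887 -0.069  0.299]
```

```bash
python3 -m jog '[{"linear":[0,-0.04,-0.01],"rotation":[0.04,0,0.01],"grip":0},{"linear":[0,-0.12,-0.02],"rotation":[0.13,-0.01,0.04],"grip":0},{"linear":[0,-0.22,-0.035],"rotation":[0.24,-0.02,0.08],"grip":0},{"linear":[0,-0.32,-0.05],"rotation":[0.35,-0.03,0.12],"grip":0},{"linear":[0,-0.42,-0.067],"rotation":[0.46,-0.035,0.15],"grip":0},{"linear":[0,-0.52,-0.083],"rotation":[0.57,-0.04,0.19],"grip":0},{"linear":[0,-0.62,-0.1],"rotation":[0.68,-0.05,0.23],"grip":0},{"linear":[0,-0.72,-0.115],"rotation":[0.78,-0.06,0.26],"grip":0},{"linear":[0,-0.81,-0.13],"rotation":[0.85,-0.065,0.285],"grip":0},{"linear":[0,-0.87,-0.139],"rotation":[0.887,-0.069,0.299],"grip":0}]'; python3 - <<'E'
from h import *
st()
rel(np.array([488.8,-263,35+70]),goalR(0.45,-1))
E
```

```text
time_s: 2.43
eef_pos: [480.1, -222.4, 230.8]
ee_rot: [0.706, 0.075, 0.703, 0.032]
force: [0.7, 0.1, 0.1]
grip_width: 0.002
t 2.43 p [ 480.1 -222.4  230.8] F [0.7 0.1 0.1] j [-0.71  0.36  1.44  0.12  1.43 -0.68] g 0.0 tx [ 0.008  0.15  -0.989] tz [ 0.998 -0.062 -0.001]
lin [ 0.394 -0.195  0.038] rot [-0.007  0.     0.598]
```

```bash
python3 - <<'E'
from h import *
rel(np.array([488.8,-261,65]),goalR(0.35,-1))
E
```

```text
lin [ 0.527 -0.208  0.038] rot [-0.007 -0.     0.398]
```

```bash
python3 -m jog '[{"linear":[0.03,-0.04,0.01],"rotation":[0,0,0.1],"grip":0},{"linear":[0.1,-0.1,0.02],"rotation":[0,0,0.25],"grip":0},{"linear":[0.18,-0.16,0.03],"rotation":[0,0,0.35],"grip":0},{"linear":[0.27,-0.2,0.038],"rotation":[0,0,0.398],"grip":0},{"linear":[0.36,-0.208,0.038],"rotation":[-0.007,0,0.398],"grip":0},{"linear":[0.44,-0.208,0.038],"rotation":[-0.007,0,0.398],"grip":0},{"linear":[0.5,-0.208,0.038],"rotation":[-0.007,0,0.398],"grip":0},{"linear":[0.527,-0.208,0.038],"rotation":[-0.007,0,0.398],"grip":0},{"linear":[0.527,-0.208,0.038],"rotation":[-0.007,0,0.398],"grip":0}]'; python3 - <<'E'
from h import *
st()
from rig import capture
for n in("scene","top"):
    p,d=capture(n); cv2.imwrite(f"pics/{n}1.png",cv2.resize(p[150:250,300:460] if n=="top" else p[130:230,290:450],(800,500),interpolation=cv2.INTER_CUBIC)[:,:,::-1])
rel(np.array([488.8,-261,40]),goalR(0.35,-1))
rel(np.array([488.8,-261,28]),goalR(0.35,-1))
E
```

```text
time_s: 3.18
eef_pos: [488.3, -260.1, 63.5]
ee_rot: [0.699, 0.144, 0.693, 0.104]
force: [0.2, 0.6, -0.7]
grip_width: 0.004
t 3.18 p [ 488.3 -260.1   63.5] F [ 0.2  0.6 -0.7] j [-0.82  0.66  1.47  0.26  1.27 -0.87] g 0.0 tx [ 0.017  0.345 -0.939] tz [ 0.998 -0.058 -0.003]
lin [ 0.081 -0.029 -0.002] rot [0.    0.001 0.002]
lin [ 0.119 -0.042 -0.002] rot [0.    0.001 0.002]
```

View pics/top1.png

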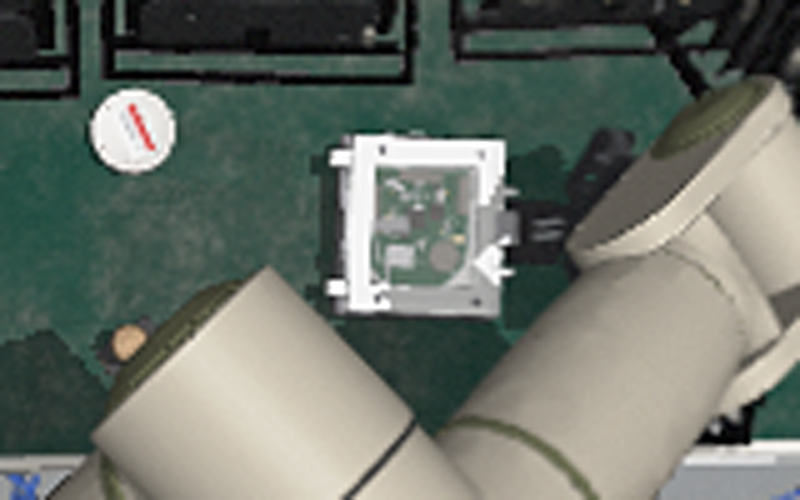

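View pics/scene1.png

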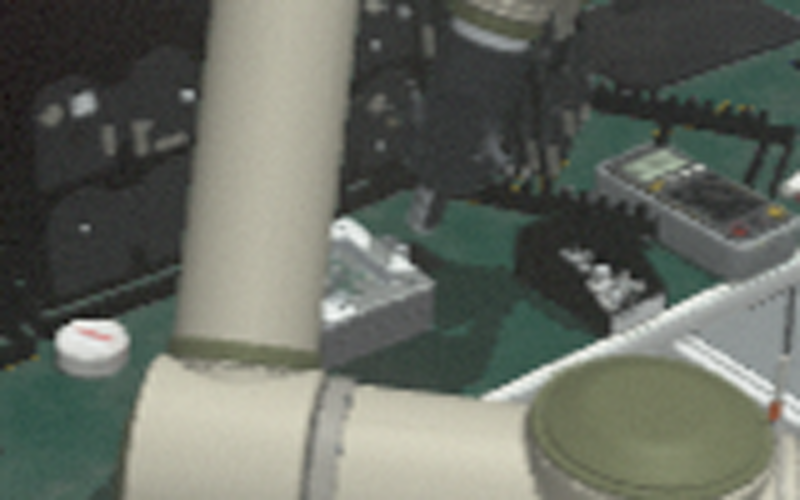

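Both views show the fingers over the pad, clear of the post (post at about 505,225 and fingers at about 550,230 in the top crop). I lower slowly until they touch.

```bash
python3 -m jog '[{"linear":[0.02,-0.008,0],"rotation":[0,0,0],"grip":0},{"linear":[0.045,-0.016,0],"rotation":[0,0,0],"grip":0},{"linear":[0.065,-0.023,-0.001],"rotation":[0,0,0],"grip":0},{"linear":[0.081,-0.029,-0.002],"rotation":[0,0,0],"grip":0},{"linear":[0.081,-0.029,-0.002],"rotation":[0,0,0],"grip":0}]'; python3 - <<'E'
from h import *
st()
rel(np.array([488.8,-261.5,32]),goalR(0.35,-1))
rel(np.array([488.8,-261.5,29]),goalR(0.35,-1))
E
```

```text
time_s: 3.7
eef_pos: [488.2, -260.7, 38.9]
ee_rot: [0.699, 0.144, 0.693, 0.103]
force: [-0.3, 0.9, 0.8]
grip_width: -0.001
t 3.7 p [ 488.2 -260.7   38.9] F [-0.3  0.9  0.8] j [-0.82  0.69  1.49  0.27  1.22 -0.89] g -0.0 tx [ 0.019  0.343 -0.939] tz [ 0.998 -0.058 -0.001]
lin [ 0.021 -0.01   0.002] rot [-0.001 -0.001 -0.001]
lin [ 0.03  -0.014  0.002] rot [-0.001 -0.001 -0.001]
```

```bash
python3 -m jog '[{"linear":[0.006,-0.003,0],"rotation":[0,0,0],"grip":0},{"linear":[0.012,-0.006,0.001],"rotation":[0,0,0],"grip":0},{"linear":[0.018,-0.008,0.002],"rotation":[0,0,0],"grip":0},{"linear":[0.023,-0.01,0.002],"rotation":[0,0,0],"grip":0},{"linear":[0.023,-0.01,0.002],"rotation":[0,0,0],"grip":0}]'; python3 - <<'E'
from h import *
st()
E
```

```text
time_s: 4.12
eef_pos: [488.9, -261.7, 31.4]
ee_rot: [0.7, 0.143, 0.693, 0.102]
force: [-0.3, -2.4, 3.1]
grip_width: -0.003
t 4.12 p [ 488.9 -261.7   31.4] F [-0.3 -2.4  3.1] j [-0.82  0.71  1.49  0.27  1.21 -0.89] g -0.0 tx [ 0.02   0.342 -0.94 ] tz [ 0.998 -0.058 -0.   ]
```

```bash
cat > look.py <<'E'
import sys
from h import *
from rig import capture
st()
k=sys.argv[1]
p,d=capture("top");q,e=capture("scene")
a=cv2.resize(p[160:235,340:440],(800,600),interpolation=cv2.INTER_CUBIC)
cv2.imwrite(f"pics/t{k}.png",a[:,:,::-1])
cv2.imwrite(f"pics/s{k}.png",cv2.resize(q[150:225,330:430],(800,600),interpolation=cv2.INTER_CUBIC)[:,:,::-1])
np.savez(f"l{k}.npz",p=p,d=d,q=q,e=e)
E
python3 look.py 2
```

```text
t 4.12 p [ 488.9 -261.7   31.4] F [-0.3 -2.4  3.1] j [-0.82  0.71  1.49  0.27  1.21 -0.89] g -0.0 tx [ 0.02   0.342 -0.94 ] tz [ 0.998 -0.058 -0.   ]
```

View pics/t2.png

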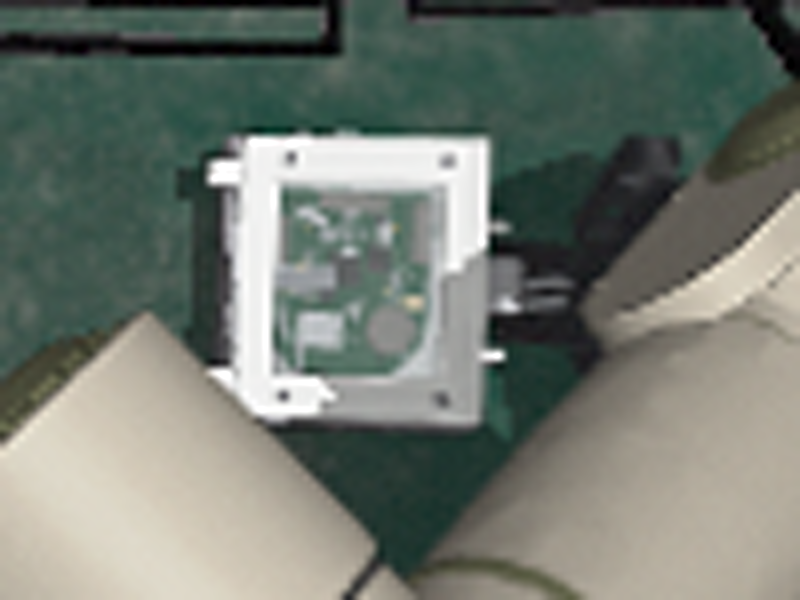

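View pics/s2.png

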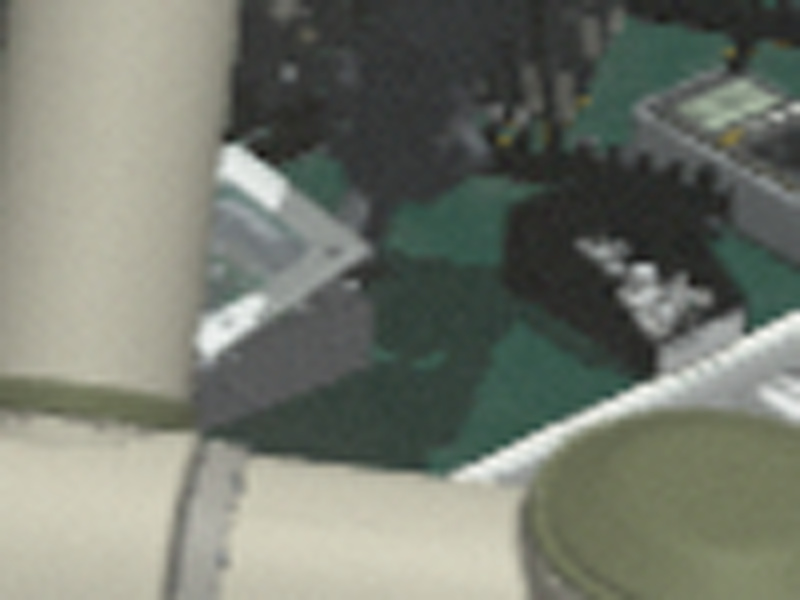

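The lid looks just unlatched or still down, with its right edge at the same pixel (about 401). I press 2 mm further and watch.

```bash
python3 -m jog '[{"linear":[0.003,-0.001,0],"rotation":[0,0,0],"grip":0},{"linear":[0.0065,-0.0025,0],"rotation":[0,0,0],"grip":0},{"linear":[0.0065,-0.0025,0],"rotation":[0,0,0],"grip":0}]'; python3 look.py 3
```

```text
time_s: 4.47
eef_pos: [488.9, -261.9, 29.5]
ee_rot: [0.7, 0.143, 0.692, 0.102]
force: [-1.0, -4.9, 3.1]
grip_width: 0.001
t 4.47 p [ 488.9 -261.9   29.5] F [-1.  -4.9  3.1] j [-0.82  0.71  1.49  0.27  1.2  -0.89] g 0.0 tx [ 0.02   0.341 -0.94 ] tz [ 0.998 -0.059  0.   ]
```

View pics/t3.png

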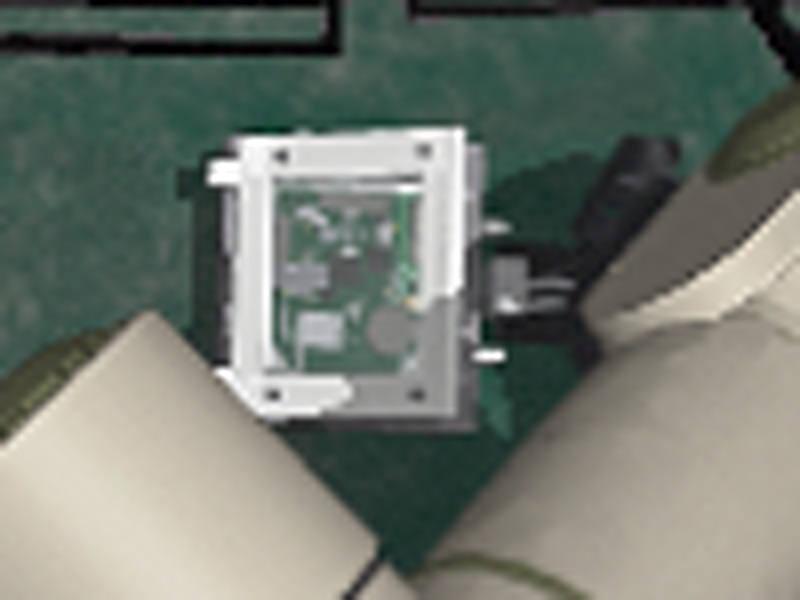

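View pics/s3.png

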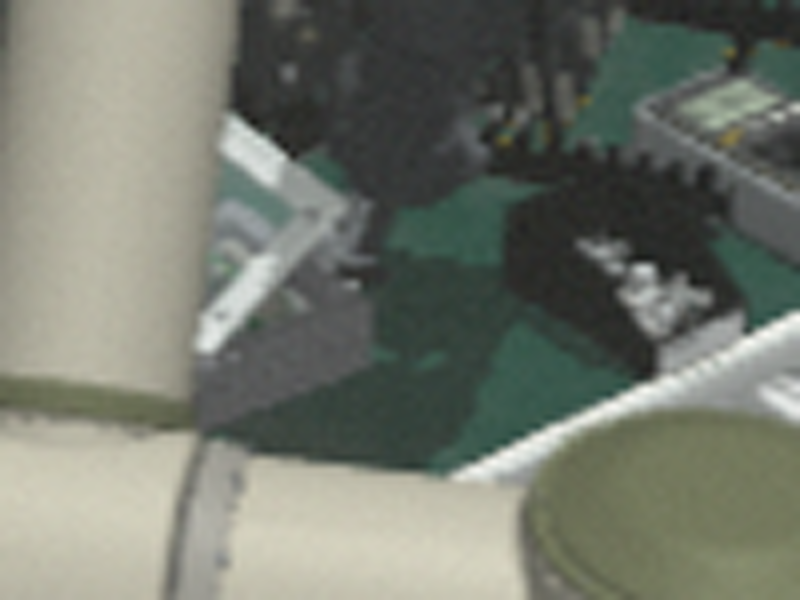

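The latch has let go: the lid's free edge moved from about x=490 to 463 in the top crop and the base shows under it. I back off along the tool axis and let it spring up.

```bash
python3 -m jog '[{"linear":[-0.03,-0.005,0],"rotation":[0,0,0],"grip":0},{"linear":[-0.08,-0.02,0],"rotation":[0,0,0],"grip":0},{"linear":[-0.12,-0.03,0],"rotation":[0,0,0],"grip":0},{"linear":[-0.12,-0.03,0],"rotation":[0,0,0],"grip":0},{"linear":[-0.12,-0.03,0],"rotation":[0,0,0],"grip":0},{"linear":[-0.12,-0.03,0],"rotation":[0,0,0],"grip":0},{"linear":[-0.12,-0.03,0],"rotation":[0,0,0],"grip":0},{"linear":[-0.12,-0.03,0],"rotation":[0,0,0],"grip":0}]'; python3 look.py 4; python3 - <<'E'
from h import *
z=np.load("l4.npz");p,d=z["p"],z["d"]
from rig import calibration
c=calibration("top");T=c["world_from_camera"]
# points from depth in the lid region
ys,xs=np.mgrid[172:218,362:408];xs=xs.ravel();ys=ys.ravel()
u=cv2.undistortPoints(np.float64(np.c_[xs,ys]).reshape(-1,1,2),c["intrinsics"],c["dist"]).reshape(-1,2);D=d[ys,xs]
P=np.c_[u[:,0]*D,-u[:,1]*D,-D]@T[:3,:3].T+T[:3,3]
for y in range(172,218,4):
    print(y,[(round(P[i,1]),round(P[i,2])) for i in range(len(xs)) if ys[i]==y and xs[i]%4==0])
E
```

```text
time_s: 5.23
eef_pos: [487.6, -282.0, 59.8]
ee_rot: [0.699, 0.143, 0.693, 0.103]
force: [0.7, -0.1, -0.5]
grip_width: 0.002
t 5.23 p [ 487.6 -282.    59.8] F [ 0.7 -0.1 -0.5] j [-0.85  0.69  1.43  0.25  1.28 -0.89] g 0.0 tx [ 0.019  0.343 -0.939] tz [ 0.998 -0.058 -0.001]
172 [(-117, 0), (-131, -1), (-145, 1), (-160, -3), (-174, -2), (-188, -1), (-203, -3), (-217, -4), (-232, -4), (-247, -11), (-260, 0)]
176 [(-116, 3), (-130, 5), (-145, -2), (-159, 4), (-173, 5), (-177, 88), (-189, 100), (-202, 101), (-214, 111), (-245, 1), (-259, 1)]
180 [(-115, 7), (-125, 58), (-138, 63), (-151, 70), (-164, 73), (-176, 88), (-187, 108), (-201, 103), (-213, 116), (-237, 47), (-259, 1)]
184 [(-115, 1), (-125, 50), (-138, 58), (-151, 66), (-163, 79), (-177, 83), (-188, 98), (-201, 105), (-213, 114), (-237, 47), (-258, 1)]
188 [(-115, 1), (-126, 43), (-138, 62), (-151, 63), (-164, 74), (-176, 83), (-188, 93), (-200, 108), (-213, 112), (-237, 39), (-258, 2)]
192 [(-115, 1), (-126, 33), (-138, 58), (-150, 70), (-163, 75), (-176, 83), (-188, 94), (-200, 106), (-211, 120), (-235, 52), (-251, 40)]
196 [(-114, 8), (-126, 27), (-137, 58), (-150, 68), (-163, 75), (-175, 87), (-188, 89), (-199, 108), (-212, 112), (-232, 66), (-251, 34)]
200 [(-113, 9), (-125, 41), (-137, 60), (-149, 72), (-162, 74), (-175, 86), (-188, 87), (-199, 109), (-210, 119), (-241, 6), (-251, 32)]
204 [(-69, 555), (-123, 52), (-137, 57), (-150, 59), (-162, 80), (-174, 92), (-187, 95), (-199, 106), (-211, 113), (-236, 35), (-256, 0)]
208 [(-68, 572), (-79, 546), (-136, 61), (-148, 72), (-162, 75), (-174, 85), (-187, 93), (-198, 110), (-210, 115), (-242, -2), (-254, 7)]
212 [(-67, 583), (-77, 573), (-137, 43), (-151, 45), (-165, 39), (-179, 40), (-193, 42), (-206, 48), (-220, 47), (-240, 5), (-254, 5)]
216 [(-66, 589), (-76, 580), (-86, 572), (-156, -3), (-170, -3), (-183, 5), (-198, 1), (-212, 3), (-225, 8), (-240, 5), (-253, 10)]
```

View pics/t4.png

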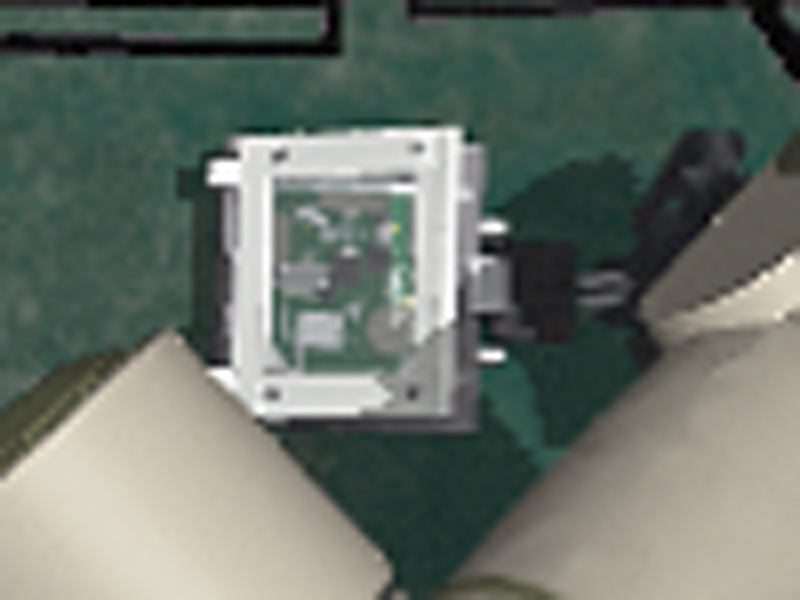

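View pics/s4.png

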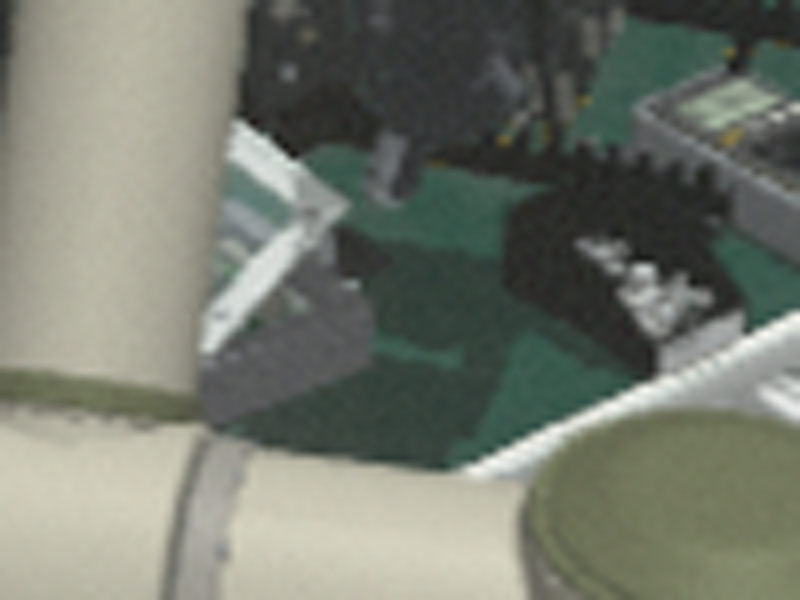

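Lid is up: its edge is at y≈-213, z≈115, which is about 0.65 rad. The tab is back up and no force is felt. I work out the push path under the free edge.

```bash
python3 - <<'E'
from h import *
H=np.array([497.4,-130,0])
f=lambda s,h:H-FX*s+[0,0,h]
for a in((135,92),(105,95),(95,96)): print(a,f(*a).round(1));rel(f(*a),goalR(.35,-1))
E
```

```text
(135, 92) [ 489.6 -264.8   92. ]
lin [-0.08   0.091  0.003] rot [-0.001 -0.001  0.   ]
(105, 95) [ 491.3 -234.8   95. ]
lin [-0.055  0.189  0.003] rot [-0.001 -0.001  0.   ]
(95, 96) [ 491.9 -224.8   96. ]
lin [-0.047  0.221  0.003] rot [-0.001 -0.001  0.   ]
```

```bash
python3 -m jog '[{"linear":[-0.03,0.03,0],"rotation":[0,0,0],"grip":0},{"linear":[-0.06,0.065,0],"rotation":[0,0,0],"grip":0},{"linear":[-0.08,0.091,0.003],"rotation":[0,0,0],"grip":0},{"linear":[-0.074,0.115,0.003],"rotation":[0,0,0],"grip":0},{"linear":[-0.067,0.14,0.003],"rotation":[0,0,0],"grip":0},{"linear":[-0.06,0.167,0.003],"rotation":[0,0,0],"grip":0},{"linear":[-0.055,0.189,0.003],"rotation":[0,0,0],"grip":0},{"linear":[-0.05,0.205,0.003],"rotation":[0,0,0],"grip":0},{"linear":[-0.05,0.205,0.003],"rotation":[0,0,0],"grip":0}]'; python3 look.py 5; python3 - <<'E'
from h import *
H=np.array([497.4,-130,0])
for t in(.65,.75,.85,.95,1.05,1.15,1.25,1.35,1.45,1.55,1.65,1.75,1.8):
    c,s=np.cos(t),np.sin(t); a=(93*c+3*s+10.3,49+93*s-3*c-3.8)
    print(t,end=" ");rel(H-FX*a[0]+[0,0,a[1]],goalR(.35,-1))
E
```

```text
time_s: 6.08
eef_pos: [491.6, -228.6, 95.0]
ee_rot: [0.699, 0.143, 0.693, 0.103]
force: [0.9, 0.1, 0.4]
grip_width: 0.002
t 6.08 p [ 491.6 -228.6   95. ] F [0.9 0.1 0.4] j [-0.78  0.59  1.5   0.27  1.3  -0.83] g 0.0 tx [ 0.019  0.343 -0.939] tz [ 0.998 -0.057 -0.001]
0.65 lin [ 0.003  0.048 -0.   ] rot [-0.    -0.001  0.   ]
0.75 lin [-0.013  0.074 -0.   ] rot [-0.    -0.001  0.   ]
0.85 lin [-0.027  0.102 -0.   ] rot [-0.    -0.001  0.   ]
0.95 lin [-0.038  0.131 -0.   ] rot [-0.    -0.001  0.   ]
1.05 lin [-0.045  0.161 -0.   ] rot [-0.    -0.001  0.   ]
1.15 lin [-0.05   0.192 -0.   ] rot [-0.    -0.001  0.   ]
1.25 lin [-0.052  0.222 -0.   ] rot [-0.    -0.001  0.   ]
1.35 lin [-0.05   0.253 -0.   ] rot [-0.    -0.001  0.   ]
1.45 lin [-0.046  0.284 -0.   ] rot [-0.    -0.001  0.   ]
1.55 lin [-0.038  0.314 -0.   ] rot [-0.    -0.001  0.   ]
1.65 lin [-0.028  0.343 -0.   ] rot [-0.    -0.001  0.   ]
1.75 lin [-0.014  0.371 -0.   ] rot [-0.    -0.001  0.   ]
1.8 lin [-0.007  0.385 -0.   ] rot [-0.    -0.001  0.   ]
```

View pics/t5.png

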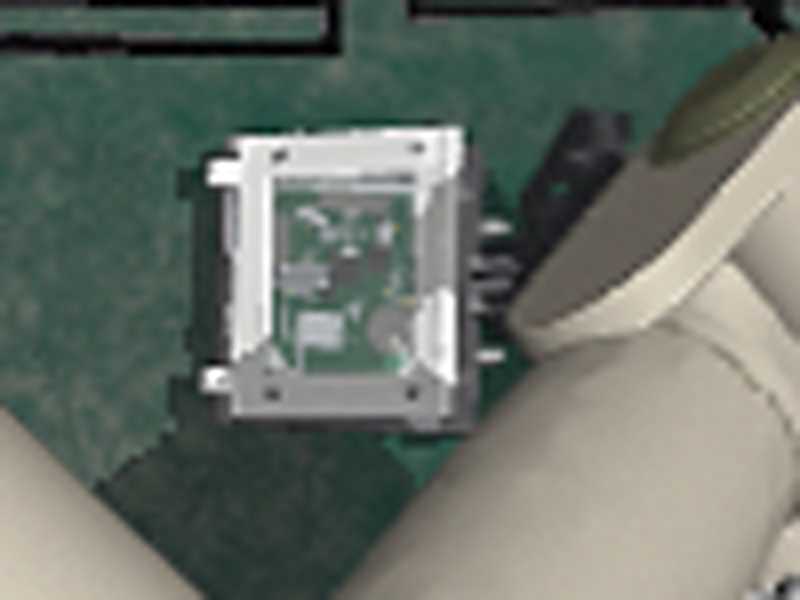

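View pics/s5.png

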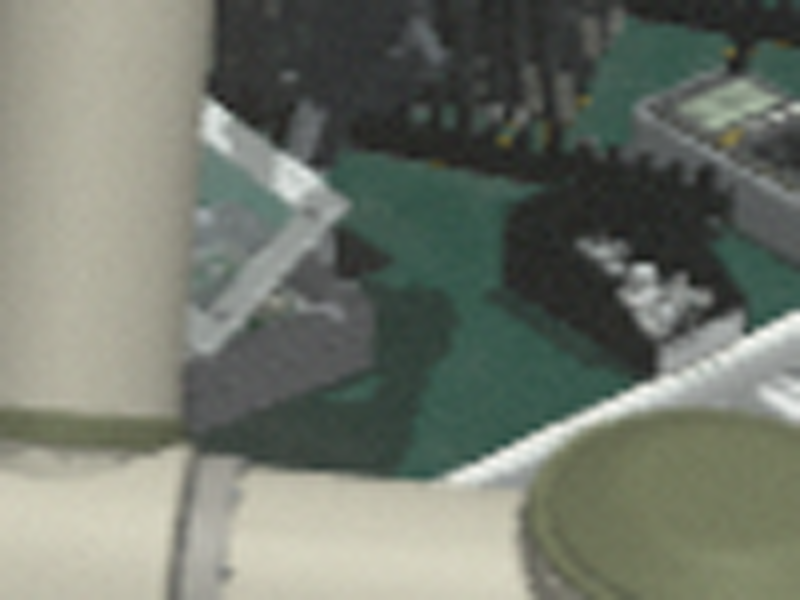

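The fingers (about 490,275 in the top crop) stand just off the lid's free edge (about 465). I start the push.

```bash
python3 -m jog '[{"linear":[0.002,0.016,0],"rotation":[0,0,0],"grip":0},{"linear":[0.003,0.032,0],"rotation":[0,0,0],"grip":0},{"linear":[0.003,0.048,0],"rotation":[0,0,0],"grip":0},{"linear":[-0.005,0.061,0],"rotation":[0,0,0],"grip":0},{"linear":[-0.013,0.074,0],"rotation":[0,0,0],"grip":0},{"linear":[-0.02,0.088,0],"rotation":[0,0,0],"grip":0},{"linear":[-0.027,0.102,0],"rotation":[0,0,0],"grip":0},{"linear":[-0.033,0.116,0],"rotation":[0,0,0],"grip":0},{"linear":[-0.038,0.131,0],"rotation":[0,0,0],"grip":0},{"linear":[-0.045,0.161,0],"rotation":[0,0,0],"grip":0},{"linear":[-0.045,0.161,0],"rotation":[0,0,0],"grip":0}]'; python3 look.py 6;  python3 - <<'E'
from h import *
H=np.array([497.4,-130,0])
for t in(1.05,1.15,1.25,1.35,1.45,1.55,1.65,1.75,1.8,1.85):
    c,s=np.cos(t),np.sin(t); a=(93*c+3*s+10.3,49+93*s-3*c-3.8)
    print(t,end=" ");rel(H-FX*a[0]+[0,0,a[1]],goalR(.35,-1))
E
```

```text
time_s: 7.1
eef_pos: [494.3, -187.9, 125.3]
ee_rot: [0.7, 0.143, 0.692, 0.103]
force: [0.2, 0.0, 0.5]
grip_width: 0.002
t 7.1 p [ 494.3 -187.9  125.3] F [0.2 0.  0.5] j [-0.72  0.51  1.54  0.28  1.32 -0.77] g 0.0 tx [ 0.02   0.342 -0.94 ] tz [ 0.998 -0.057  0.   ]
1.05 lin [ 0.    -0.001 -0.   ] rot [ 0.001 -0.001  0.001]
1.15 lin [-0.005  0.029 -0.   ] rot [ 0.001 -0.001  0.001]
1.25 lin [-0.006  0.06  -0.   ] rot [ 0.001 -0.001  0.001]
1.35 lin [-0.005  0.091 -0.   ] rot [ 0.001 -0.001  0.001]
1.45 lin [-0.     0.122 -0.   ] rot [ 0.001 -0.001  0.001]
1.55 lin [ 0.007  0.152 -0.   ] rot [ 0.001 -0.001  0.001]
1.65 lin [ 0.018  0.181 -0.   ] rot [ 0.001 -0.001  0.001]
1.75 lin [ 0.031  0.209 -0.   ] rot [ 0.001 -0.001  0.001]
1.8 lin [ 0.039  0.223 -0.   ] rot [ 0.001 -0.001  0.001]
1.85 lin [ 0.047  0.236 -0.   ] rot [ 0.001 -0.001  0.001]
```

View pics/t6.png

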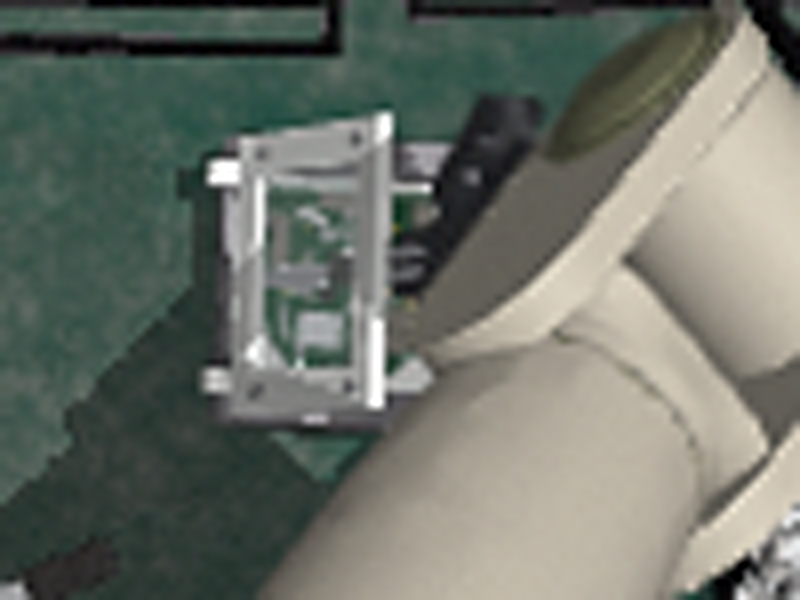

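View pics/s6.png

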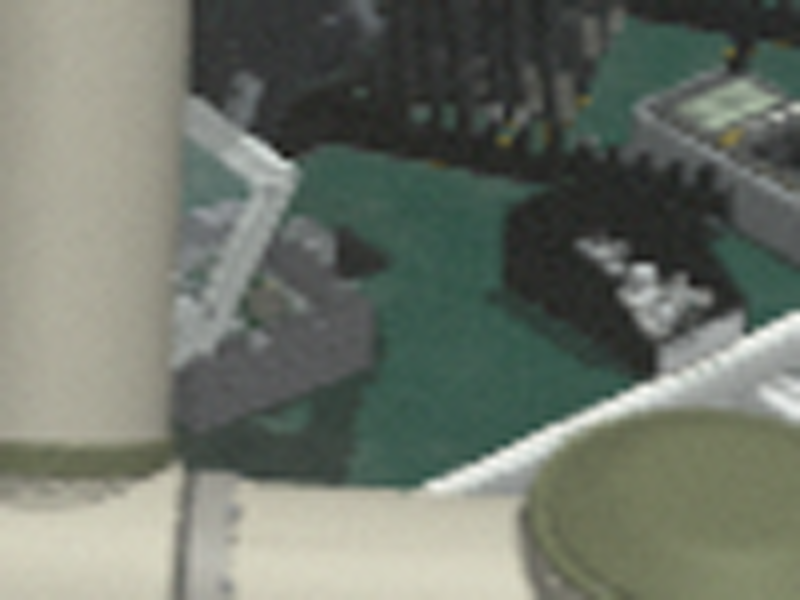

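The lid follows: its edge is at about x=380 in the top crop, roughly 1.1 rad, and the force is near zero. I continue past upright.

```bash
python3 -m jog '[{"linear":[-0.002,0.012,0],"rotation":[0,0,0],"grip":0},{"linear":[-0.005,0.029,0],"rotation":[0,0,0],"grip":0},{"linear":[-0.006,0.045,0],"rotation":[0,0,0],"grip":0},{"linear":[-0.006,0.06,0],"rotation":[0,0,0],"grip":0},{"linear":[-0.006,0.075,0],"rotation":[0,0,0],"grip":0},{"linear":[-0.005,0.091,0],"rotation":[0,0,0],"grip":0},{"linear":[-0.003,0.106,0],"rotation":[0,0,0],"grip":0},{"linear":[0,0.122,0],"rotation":[0,0,0],"grip":0},{"linear":[0.003,0.137,0],"rotation":[0,0,0],"grip":0},{"linear":[0.007,0.152,0],"rotation":[0,0,0],"grip":0},{"linear":[0.012,0.167,0],"rotation":[0,0,0],"grip":0},{"linear":[0.018,0.181,0],"rotation":[0,0,0],"grip":0},{"linear":[0.024,0.195,0],"rotation":[0,0,0],"grip":0},{"linear":[0.031,0.209,0],"rotation":[0,0,0],"grip":0},{"linear":[0.031,0.209,0],"rotation":[0,0,0],"grip":0},{"linear":[0.031,0.209,0],"rotation":[0,0,0],"grip":0}]'; python3 look.py 7
```

```text
time_s: 8.53
eef_pos: [497.7, -126.5, 137.2]
ee_rot: [0.699, 0.143, 0.693, 0.103]
force: [1.4, 0.0, 0.6]
grip_width: 0.002
t 8.53 p [ 497.7 -126.5  137.2] F [1.4 0.  0.6] j [-0.63  0.45  1.61  0.3   1.29 -0.68] g 0.0 tx [ 0.019  0.342 -0.94 ] tz [ 0.998 -0.057 -0.   ]
```

View pics/t7.png

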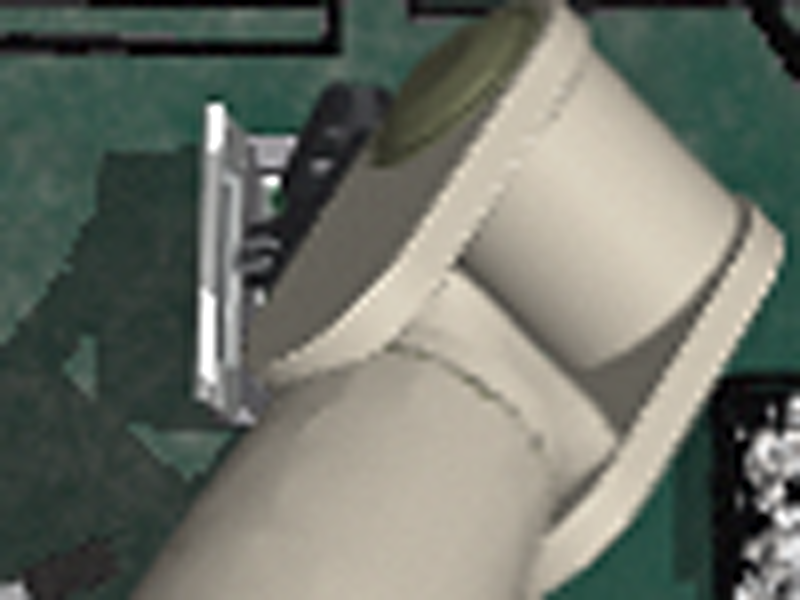

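View pics/s7.png

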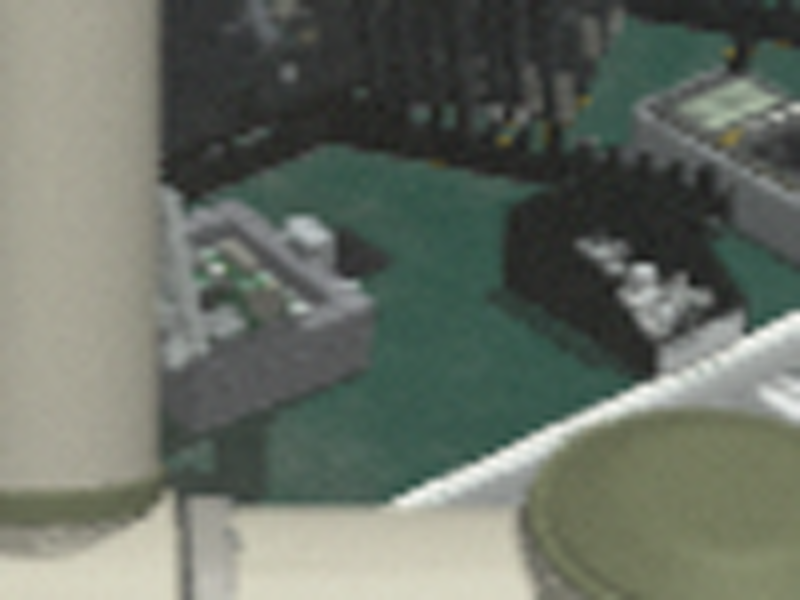

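The lid is past upright (edge at about x=210 in the top crop) with almost no force. I back the fingers off towards the tab side and up, then check.

```bash
python3 -m jog '[{"linear":[-0.01,-0.03,0],"rotation":[0,0,0],"grip":0},{"linear":[-0.05,-0.08,0],"rotation":[0,0,0],"grip":0},{"linear":[-0.1,-0.13,0],"rotation":[0,0,0],"grip":0},{"linear":[-0.17,-0.17,0],"rotation":[0,0,0],"grip":0},{"linear":[-0.24,-0.22,0],"rotation":[0,0,0],"grip":0},{"linear":[-0.31,-0.28,0],"rotation":[0,0,0],"grip":0},{"linear":[-0.36,-0.36,0],"rotation":[0,0,0],"grip":0},{"linear":[-0.4,-0.44,0],"rotation":[0,0,0],"grip":0},{"linear":[-0.42,-0.52,0],"rotation":[0,0,0],"grip":0},{"linear":[-0.42,-0.6,0],"rotation":[0,0,0],"grip":0},{"linear":[-0.42,-0.66,0],"rotation":[0,0,0],"grip":0},{"linear":[-0.42,-0.7,0],"rotation":[0,0,0],"grip":0},{"linear":[-0.42,-0.7,0],"rotation":[0,0,0],"grip":0},{"linear":[-0.42,-0.7,0],"rotation":[0,0,0],"grip":0},{"linear":[-0.42,-0.7,0],"rotation":[0,0,0],"grip":0},{"linear":[-0.42,-0.7,0],"rotation":[0,0,0],"grip":0},{"linear":[-0.42,-0.7,0],"rotation":[0,0,0],"grip":0},{"linear":[-0.42,-0.7,0],"rotation":[0,0,0],"grip":0}]'; python3 look.py 8; python3 - <<'E'
from h import *
z=np.load("l8.npz");p,d=z["p"],z["d"]
cv2.imwrite("pics/full8.png",p[:,:,::-1])
c=calibration("top");T=c["world_from_camera"]
for y in range(172,216,4):
    xs=np.arange(352,378,2);ys=np.full_like(xs,y)
    u=cv2.undistortPoints(np.float64(np.c_[xs,ys]).reshape(-1,1,2),c["intrinsics"],c["dist"]).reshape(-1,2);D=d[ys,xs]
    P=np.c_[u[:,0]*D,-u[:,1]*D,-D]@T[:3,:3].T+T[:3,3]
    print(y,[(round(a[1]),round(a[2])) for a in P])
E
```

```text
time_s: 10.13
eef_pos: [484.1, -366.4, 184.2]
ee_rot: [0.7, 0.143, 0.693, 0.103]
force: [0.2, -0.3, -0.4]
grip_width: -0.0
t 10.13 p [ 484.1 -366.4  184.2] F [ 0.2 -0.3 -0.4] j [-0.94  0.66  1.13  0.22  1.63 -0.9 ] g -0.0 tx [ 0.02   0.341 -0.94 ] tz [ 0.998 -0.057  0.   ]
172 [(-74, 2), (-81, 0), (-88, -5), (-95, 4), (-102, 4), (-109, 2), (-117, 1), (-124, -5), (-131, -4), (-138, 1), (-145, 2), (-152, -2), (-159, 0)]
176 [(-73, 2), (-80, 4), (-88, -1), (-95, 1), (-102, 4), (-98, 146), (-106, 131), (-114, 105), (-123, 82), (-137, 2), (-144, 3), (-151, 6), (-159, -4)]
180 [(-73, 3), (-80, 0), (-88, -3), (-94, 4), (-102, -5), (-97, 150), (-107, 113), (-114, 108), (-123, 78), (-132, 55), (-140, 49), (-147, 44), (-153, 50)]
184 [(-73, 5), (-80, 1), (-87, -2), (-94, 7), (-90, 152), (-97, 149), (-106, 118), (-114, 99), (-123, 73), (-131, 57), (-140, 45), (-148, 35), (-154, 39)]
188 [(-73, 0), (-79, 3), (-87, 3), (-94, 3), (-90, 148), (-96, 152), (-105, 122), (-115, 87), (-123, 69), (-131, 55), (-140, 41), (-146, 42), (-154, 33)]
192 [(-72, 7), (-79, -3), (-86, 0), (-93, 0), (-90, 145), (-9
[... 168 characters left out ...]
6, 107), (-114, 87), (-123, 65), (-133, 32), (23, 1703), (-146, 35), (-153, 38)]
200 [(-71, 7), (-79, 2), (-85, 8), (-93, 0), (-90, 143), (-96, 139), (-105, 110), (-114, 82), (-123, 65), (-131, 50), (-140, 29), (-146, 33), (-153, 38)]
204 [(-71, 1), (-78, 1), (-85, 3), (-93, 0), (-89, 148), (-96, 135), (-105, 107), (-113, 90), (-122, 68), (-131, 46), (-139, 35), (-146, 32), (-152, 38)]
208 [(-70, 10), (-78, -2), (-85, 5), (-92, 2), (-89, 147), (-96, 138), (-69, 561), (-73, 565), (-78, 566), (-81, 584), (-85, 586), (-91, 577), (-96, 572)]
212 [(-71, 3), (-77, 5), (-49, 571), (-53, 580), (-57, 583), (-62, 587), (-66, 591), (-70, 599), (-74, 601), (-79, 596), (-84, 592), (-89, 589), (-95, 582)]
```

View pics/t8.png

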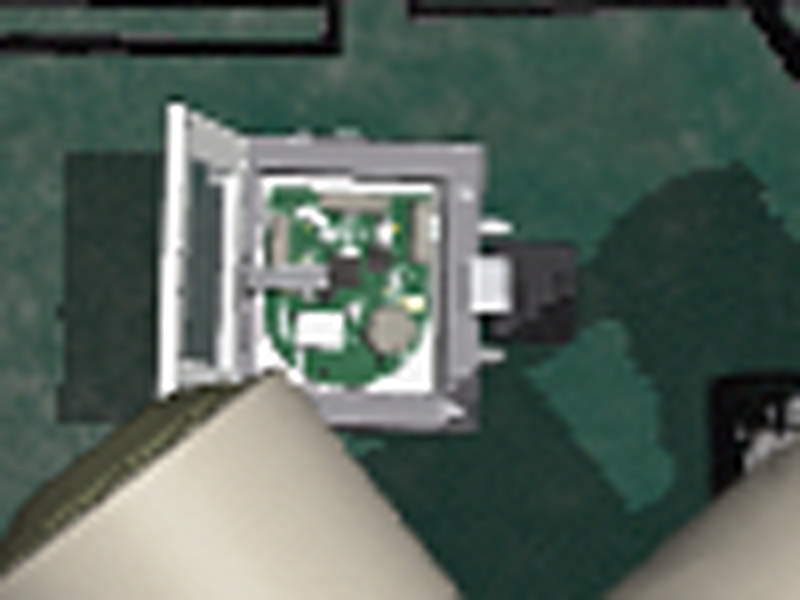

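View pics/full8.png

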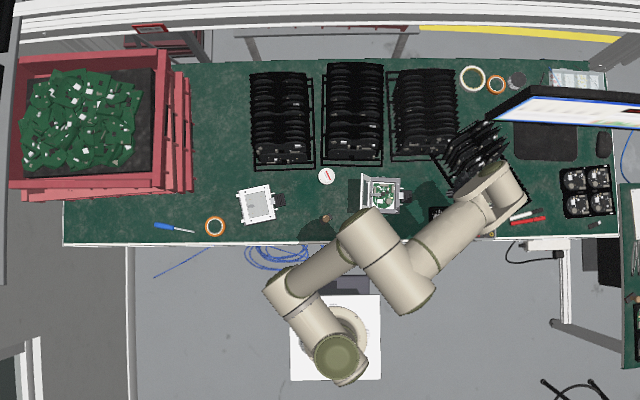

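The lid's edge is at about y=-92, z=148, which gives roughly 1.93 rad, so it is against its stop. The board is in its nest and the other fixture is shut. I let 0.5 s pass and compare frames for rest.

```bash
python3 -m jog '[{"linear":[0,0,0],"rotation":[0,0,0],"grip":0},{"linear":[0,0,0],"rotation":[0,0,0],"grip":0},{"linear":[0,0,0],"rotation":[0,0,0],"grip":0},{"linear":[0,0,0],"rotation":[0,0,0],"grip":0},{"linear":[0,0,0],"rotation":[0,0,0],"grip":0},{"linear":[0,0,0],"rotation":[0,0,0],"grip":0}]' >/dev/null; python3 look.py 9; python3 - <<'E'
from h import *
a=np.load("l8.npz")["p"].astype(int);b=np.load("l9.npz")["p"].astype(int);o=np.load("top0.npz")["p"].astype(int)
D=lambda u,v,y0,y1,x0,x1:(abs(u-v)[y0:y1,x0:x1].max(2)>40).sum()
print("lid/board change",D(a,b,170,205,355,402))
for n,bx in dict(empty=(180,228,230,290),tin=(165,188,315,338),tape=(212,238,200,228),driver=(215,235,150,200),meter=(188,240,468,498)).items(): print(n,D(o,b,*bx))
cv2.imwrite("pics/c9.png",cv2.resize(b[150:245,200:440].astype(np.uint8),(800,317),interpolation=cv2.INTER_CUBIC)[:,:,::-1])
E
```

```text
t 10.73 p [ 484.  -366.6  184. ] F [-0.1  0.9 -0.7] j [-0.94  0.66  1.13  0.22  1.63 -0.9 ] g 0.0 tx [ 0.02   0.342 -0.94 ] tz [ 0.998 -0.057 -0.   ]
lid/board change 2
empty 0
tin 0
tape 0
driver 0
meter 1157
```

View pics/c9.png

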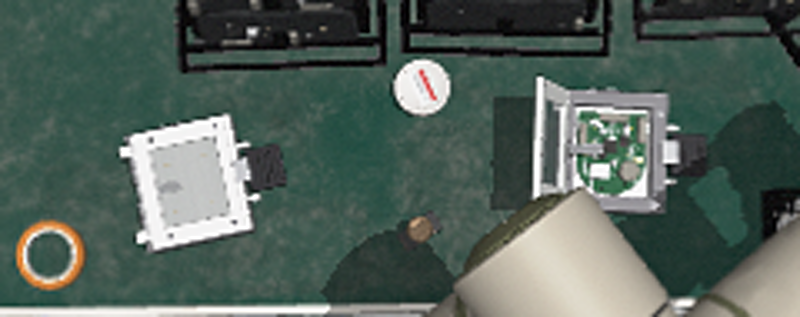

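```bash
python3 -c "
from rig import finish_job
print(finish_job())"
```

```text
the job is handed in; nothing more can be done
None
```

I opened the loaded fixture (the right-hand one) and handed the job in at about 10.8 s. With shut fingers tilted away from the lid, I pressed its black tab about 9 mm with 3–6 N and lifted off. The lid sprang up by itself to about 0.65 rad. I then pushed it past upright under its free edge with almost no force and backed the fingers away; it fell to its stop.

What the last checks showed:
- **Lid:** its edge measured about y = -92, z = 148 mm, which is about 1.93 rad. Two pictures 0.6 s apart showed no change, so it is at rest.
- **Board and tab:** the board lies flat in its nest and the tab looks back up. I judged both by eye from the top view.
- **Empty fixture, tin, tape and driver:** these match the first picture exactly, and the empty fixture is shut.
- **Stamp:** visible where it stood, but I did not compare it with the first picture.
- **Not checked:** the arm hid the meter, the dongle and part of the bin in the last top picture, so I could not compare them. No force pointed to contact with them.

No check failed or disagreed.

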